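# Hang the filled seed dispenser on the spring balancer

### The job

Push the seed dispenser's sliding gate fully shut while it stands on the counter, so that no seed runs out, then lift it by the grip on its bail and hang the bail's bar in both hooks of the spring balancer's swing arm. The arm sinks under the weight, further the fuller the dispenser: keep hold and ease it down gently, without running the arm onto its bottom stop, and let go only once the spring carries the whole weight and everything has settled, so that the arm neither drops nor springs back when you release. Leave the other things on the counter alone.

Things in the scene. Friction and masses are not known exactly. Their poses are not given: they have to be found in the camera images.
- dispenser: Loose green plastic seed dispenser, upright. Origin: centre of the hopper's underside, z up. Hopper 104 (x) x 84 (y) mm, top 91 mm high, flat black cap on it to 95 mm; a trough 28 mm high runs out at the +y side to y = +86 mm. Steel bail over it: uprights at x = -58 and +58 mm, bar along x between them. Holds an unknown amount of seed: total mass 0.28 to 0.8 kg.
- bail (a point): Middle of the bail's round 10 mm bar, 160 mm above the underside, over y = 0; axes as the dispenser. Here sits a black grip sleeve 44 mm long (x), 14 mm wide (y), 16 mm high: grip it across the bar. The bare bar either side of it goes in the hooks, either way round. The bail is rigid.
- gate (a joint): Opening of the dispenser's gate in m: 0 fully shut (down), 0.03 fully raised. An aluminium plate that slides straight up and down in guides on the hopper's +y side; friction about 2 N, stays where it is left.
- gate_lip (a point): Middle of the top of the gate's lip, flat, 50 mm (x) by 20 mm (y); its centre lies 57 mm from the dispenser's centre towards +y. 100 mm above the underside when shut, higher by its opening. Push it down to shut the gate.
- stand: Spring balancer's stand: grey base plate 150 x 130 mm bolted down, post, and a grey head with a spring drum on its +x side, up to 283 mm high and within 70 mm of the post's axis. Origin: under the post, on the counter. +y is the way the arm points seen from above.
- pivot (a point): Pivot of the swing arm in the stand's head, 249 mm above the counter; axes as the stand. The arm turns about x.
- seat (a point): Midway between the two hooks, where the axis of a seated 10 mm bar lies; 260 mm from the pivot, moves and tilts with the arm. y outward along the arm, x across from hook to hook, z up square to the arm. Empty, the arm rises outward by 0.16 rad and the seat is 290 mm above the counter. The seat is flat for 16 mm along y, with sloping sides.
- hook_tips (a point): Midway between the ends of the two upturned hook tips, 27 mm outward of the seat and 13 mm higher; axes as the seat. Hooks: 10 mm steel rods at x = -34 and +34 mm, open on top; inward of the seat their tops are 7 mm above it, and 142 mm inward they join a crosspiece. They go inside the bail, under its bar: bring the bar in over the tips from outside, then lower it.
- swing (a joint): Sink of the swing arm in rad: 0 empty, held lightly on its top stop by the spring; grows as the seat goes down; bottom stop at 0.45. About 0.7 N at the seat starts it, then about 1.9 N more per 0.1 rad (26 mm); with the dispenser it balances somewhere from 0.09 to 0.39. Lightly damped: let go out of balance, it bounces.
- tray: Shallow black plastic seed tray, 190 x 150 x 12 mm, fixed on the counter under the hooks; origin at the centre of its underside.
- pot: White ceramic pot, 122 mm wide, 105 mm high; leave alone. Origin: underside centre.
- fork: Steel hand fork lying flat, 260 mm long, 25 mm high; leave alone. Origin: underside centre.
- scoop: Aluminium scoop lying on the counter, 200 mm long, 45 mm high; leave alone. Origin: underside centre.
- small_pot: Small terracotta pot, 66 mm wide, 60 mm high; leave alone. Origin: underside centre.
- jar: Amber glass jar, 72 mm wide, 100 mm high; leave alone. Origin: underside centre.
Not all that is in view belongs to the job. What is meant by the dispenser is not yellow, and is the larger of those in its own colour.

How it is judged:
On the way, in this order (a step that is already met when the one before it is completed fails the run):
1. the gate is pushed fully shut while the dispenser stands upright on the counter (value of joint gate below 0.002 m and height (world z) of dispenser below 0.006 m and angle between dispenser's own z axis and vertical below 0.1 rad), for 0.2 s.
2. the bail's bar lies in both hooks, the arm has sunk under it and is still, and the gripper still has hold of the dispenser (x of bail in the frame of seat between -0.014 and 0.014 m and y of bail in the frame of seat between -0.011 and 0.011 m and z of bail in the frame of seat between -0.008 and 0.008 m and angle between the x axis of dispenser and the x axis of seat, either way round below 0.15 rad and contact force between swing and dispenser above 1 N and value of joint swing above 0.06 rad and velocity of joint swing between -0.08 and 0.08 rad/s and contact force between the fingers and dispenser above 0.5 N), for 0.2 s.
At the end, for the whole second after the job is handed in: The dispenser hangs upright (0.2 rad) and still, bar in both hooks (11 mm along the arm, 14 mm across, 8 mm in height, 0.15 rad from square), arm sunk 0.06 to 0.42 rad and at rest (under 0.08 rad/s), gate shut within 3 mm, gripper clear (x of bail in the frame of seat between -0.014 and 0.014 m and y of bail in the frame of seat between -0.011 and 0.011 m and z of bail in the frame of seat between -0.008 and 0.008 m and angle between the x axis of dispenser and the x axis of seat, either way round below 0.15 rad and contact force between swing and dispenser above 1 N and value of joint swing between 0.06 and 0.42 rad and velocity of joint swing between -0.08 and 0.08 rad/s and value of joint gate below 0.003 m and angle between dispenser's own z axis and vertical below 0.2 rad and linear speed of dispenser below 0.04 m/s and contact force between the fingers and dispenser below 0.05 N); the robot touches nothing.
It fails at once if the arm drops or springs back faster than 0.25 rad/s while the gripper does not hold the dispenser (let go before it has settled in balance) (contact force between the fingers and dispenser below 0.05 N and (velocity of joint swing above 0.25 rad/s or velocity of joint swing below -0.25 rad/s)).
It fails at once if the arm is run down onto its bottom stop (past 0.43 rad) (value of joint swing above 0.43 rad).
It fails at once if the dispenser is wrenched against the arm with more than 20 N (contact force between swing and dispenser above 20 N).
It fails at once if the dispenser is lifted more than 20 mm with its gate open more than 4 mm (height (world z) of dispenser above 0.02 m and value of joint gate above 0.004 m).
It fails at once if a bystander (white pot, hand fork, scoop, small pot or jar) is moved more than 20 mm (distance of any of pot, fork, scoop, small_pot, jar from where it was at the start of the episode above 0.02 m).
It also fails if it takes over 72 s, if anything falls off the work surface, if the arm or the gripper's body presses on something with over 40 N, if the wrist force passes 120 N, or if a joint passes its speed limit or range.

### The arm

A 6-joint arm with a two-finger parallel gripper is mounted at the origin on the work surface. World frame = base frame: x ahead of the robot, y to its left, z up, the work surface at z = 0. Lengths are in m, angles in rad, forces in N, time in s.
With the tool pointing down it reaches from about 0.3 to 1 m from the base axis. Payload 5.1 kg.
Tool frame: the origin (TCP) lies at the very end of the fingers, on their centre line; the grasp point (between the pads) lies 19 mm behind it (hold_point_z is the distance from the TCP to the grasp point, in m); z points along the fingers, y is the direction in which the jaws open and shut (so a half turn about z gives the same grasp; the last joint's range is limited). The gripper opens to 95 mm and grips with 3 to 60 N. Pads are 20 mm wide; open, the fingers measure 119 mm over their backs; the gripper's body (75 mm by 180 mm) begins 59 mm behind the grasp point.
Start: joints at [1.241, 0.124, 1.65, -0, 1.367, -0.083], TCP at [0.159, 0.63, 0.215] pointing down, gripper open.
Joint ranges: [-2.61, 2.61], [-1.02, 2.33], [0.03, 2.71], [-1.35, 4.49], [0.32, 2.68], [-2.91, 2.91]. Speed limits (rad/s): [2.57, 2.57, 3.14, 3.14, 3.14, 3.14].

### API

Orientations are given as a 3x3 rotation matrix whose columns are the frame's x, y, z axes.
In Python, from plant import read_state, camera, close_job, hold_point_z gives the robot as it stands.
- The arm moves only by the tool jog_arm, never from a script. Its argument "targets" is a list of rows, each a list of 6 numbers: the shift along the tool's x, y, z each as a share of 250 mm, from -1 to 1, then the turn, a rotation vector about the tool's x, y, z each as a share of 180 degrees, from -1 to 1. A call has 1 to 20 rows; each row shifts and turns the commanded pose from where the row before left it, along the tool's axes as they then stand; what a row does not reach is not made up. A row lasts 1/8 s, in which the tool goes at most 62.5 mm and 10.7 degrees, less where a joint would pass 70% of its speed; a pose out of reach is approached as far as the arm can. A call with a number of a shift or a turn outside -1 to 1 is refused whole. A call with a gripper value outside its range is refused whole. "jaw" is the opening, from 0 (shut) to 1 (fully open), set as the call begins (left out, the last holds). The fingers move at their own pace and stop on an object; the grip force is fixed at half the most. Time passes only in rows, so rows that do not move let the fingers close. It gives the time, the measured TCP pose, the force and the opening at its end, in the units of the state.
- read_state(): the state, without advancing time (a new reading comes with each control period).
- camera(name): name is "scene" or "side" or "wrist"; returns a dict with "image" (400x640x3 uint8, red, green, blue), "range_z" (400x640 float32, m along the optical axis (not along the pixel's ray), 0 where there is no reading), "mtx" (3x3 intrinsics, pixels), "R" (3x3) and "t" (3): a world point X has camera coordinates R X + t; the wrist camera has in their place "tool_from_camera" (4x4, takes a point from camera to tool coordinates, whose origin is the TCP and whose axes are the flange's). Camera axes: x right, y down, z forward; pixel columns grow to the right and rows downward; lengths in m; the calibration is good to about 2 mm. A picture is of the moment at which its call begins: read the wrist's pose just before it.
- close_job(): hands the job in, once; it reports no verdict.
The state is a dict: "time_s": time; "joint_pos": joint angles; "qd": joint speeds; "joint_efforts": joint torques, N m; "position": TCP position; "eef_rot": TCP orientation; "ft_force": force on the tool from outside, world axes, zero at the start; "wrist_torque": the same for the moment, N m; "opening": finger opening in m.
Only numpy, scipy, OpenCV 4.12 (cv2) and the standard library are available. Lean on these libraries where they do the work, as an engineer would, in place of code of your own. Each camera call takes 0.05 s, during which the arm holds its last target.

## Working session

There is one attempt and no reset: what is moved stays moved. The work goes in short steps, Python scripts to look and compute and a tool call to move; the robot and the scene stay as the last step left them, time stands still between calls to the robot, and variables do not carry over. Pictures are saved under pics/ and viewed, and the job is handed in when it is done.

Besides the shell and the picture viewer there is one more tool, called after ">>>" in YAML: its name, and indented under it one key for each argument. jog_arm: Moves the arm, as the interface text tells. Its arguments: {"type":"object","properties":{"targets":{"type":"array"},"jaw":{"type":"number"}},"required":["targets"]}

```bash
mkdir -p pics; ls
cat > h.py <<'E'
import numpy as np, cv2
from plant import *
def snap(n,f):
    c=camera(n); cv2.imwrite('pics/'+f,cv2.cvtColor(c['image'],cv2.COLOR_RGB2BGR)); np.savez('pics/'+f[:-4]+'.npz',**c); return c
def pts(c):
    z=c['range_z']; K=c['mtx']; v,u=np.mgrid[0:z.shape[0],0:z.shape[1]]
    P=np.stack([(u-K[0,2])/K[0,0]*z,(v-K[1,2])/K[1,1]*z,z],-1)
    W=(P-c['t'])@c['R']; W[z==0]=np.nan
    return W
def load(f): return dict(np.load('pics/'+f))
E
python3 - <<'E'
from h import *
s=read_state(); print({k:np.round(v,3).tolist() for k,v in s.items()},hold_point_z)
for n in('scene','side','wrist'):
    c=snap(n,n+'0.png')
    if n!='wrist':print(n,c['mtx'].tolist(),(-c['R'].T@c['t']).round(3),c['R'].round(3).tolist())
E
```

```text
pics
{'time_s': 0.0, 'joint_pos': [1.241, 0.124, 1.652, -0.0, 1.368, -0.083], 'qd': [0.002, 0.0, 0.001, 0.001, -0.0, -0.001], 'joint_efforts': [0.002, -41.76, -35.993, 0.078, 0.049, -0.0], 'position': [0.159, 0.63, 0.213], 'eef_rot': [[-0.97, 0.244, -0.001], [0.244, 0.97, -0.002], [0.0, -0.002, -1.0]], 'ft_force': [0.269, 0.615, -1.106], 'wrist_torque': [-0.005, -0.012, 0.005], 'opening': 0.095} 0.0188
scene [[366.1603017632815, 0.0, 317.3991708771675], [0.0, 366.1603017632815, 202.9518639964876], [0.0, 0.0, 1.0]] [ 1.159 -0.436  1.085] [[0.585, 0.811, -0.005], [0.616, -0.449, -0.647], [-0.527, 0.376, -0.762]]
side [[397.45158337390995, 0.0, 311.39236679769084], [0.0, 397.45158337390995, 199.3064953581102], [0.0, 0.0, 1.0]] [ 0.125 -0.858  1.05 ] [[0.899, -0.437, 0.016], [-0.277, -0.598, -0.752], [0.338, 0.672, -0.659]]
```

View pics/scene0.png

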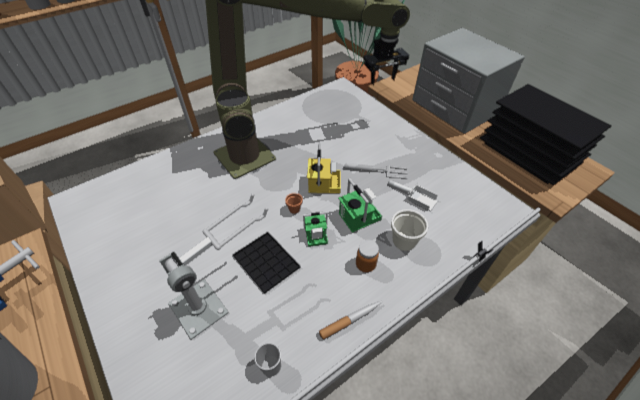

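View pics/side0.png

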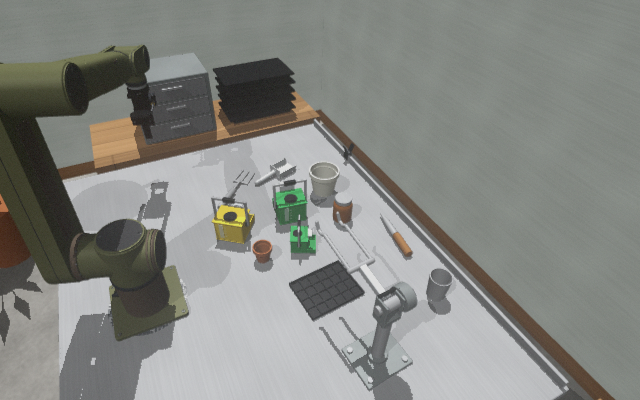

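View pics/wrist0.png

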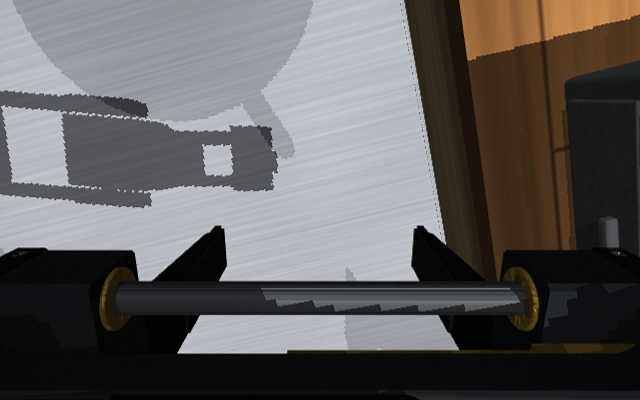

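Three look-alikes in the scene view: yellow dispenser (322,176), large green (357,208) and small green (316,228). The target is the larger green one, (357,208) in scene and (290,205) in side. I'll confirm that with an enlarged crop and measurements.

Run:
```python
from h import *
a=cv2.imread('pics/scene0.png')[140:270,270:450]; b=cv2.imread('pics/side0.png')[160:270,200:370]
a=cv2.resize(a,(800,578//1),interpolation=cv2.INTER_CUBIC);cv2.imwrite('pics/cropA.png',a)
cv2.imwrite('pics/cropB.png',cv2.resize(b,(800,518),interpolation=cv2.INTER_CUBIC))
for n in('scene','side'):
    c=load(n+'0.npz');W=pts(c);hsv=cv2.cvtColor(c['image'],cv2.COLOR_RGB2HSV)
    m=((hsv[...,0]>45)&(hsv[...,0]<85)&(hsv[...,1]>100)).astype(np.uint8)
    k,l,st,ce=cv2.connectedComponentsWithStats(m)
    for i in range(1,k):
        if st[i,4]>60:
            p=W[l==i];print(n,ce[i].round(),st[i,4],np.nanpercentile(p,[2,50,98],axis=0).round(3).tolist())
```

```text
scene [358. 212.] 832 [[0.504, 0.119, 0.005], [0.584, 0.151, 0.08], [0.613, 0.243, 0.095]]
scene [315. 229.] 412 [[0.488, -0.039, 0.001], [0.532, 0.001, 0.059], [0.578, 0.045, 0.067]]
side [290. 198.] 341 [[0.496, 0.119, 0.086], [0.55, 0.164, 0.09], [0.603, 0.207, 0.094]]
side [293. 234.] 85 [[0.476, -0.018, 0.057], [0.495, 0.009, 0.06], [0.518, 0.053, 0.064]]
side [307. 237.] 186 [[0.511, -0.04, -0.0], [0.54, -0.003, 0.059], [0.577, 0.036, 0.065]]
```

View pics/cropA.png

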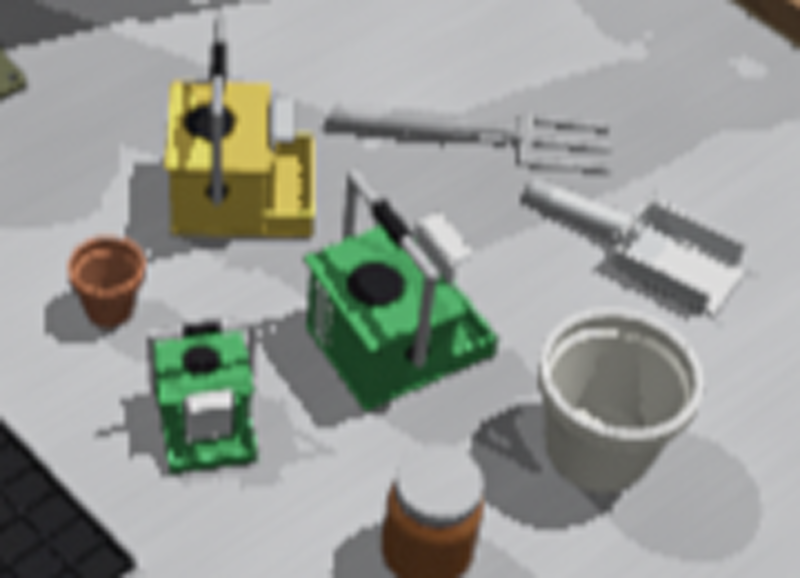

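View pics/cropB.png

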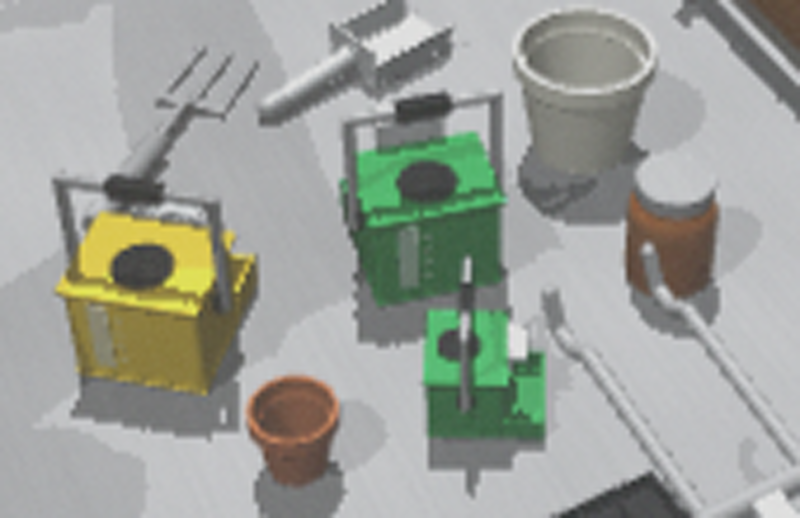

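The crop confirms it: the large green one at (357,208) has a hopper about 0.1 m wide and 91 mm high, while the small one is only 60 mm high. Next I'll measure the geometry.

Run:
```python
from h import *
for n in('scene','side'):
    c=load(n+'0.npz');W=pts(c);hsv=cv2.cvtColor(c['image'],cv2.COLOR_RGB2HSV)
    r=np.hypot(W[...,0]-.55,W[...,1]-.165)
    z=W[...,2]
    top=(r<.09)&(z>.082)&(z<.1)&(hsv[...,1]>80)
    R=cv2.minAreaRect(W[top][:,:2].astype(np.float32)*1000);print(n,'top',R)
    bar=(r<.09)&(z>.14)&(z<.19)
    P=W[bar];print('bar n',len(P),np.percentile(P,[3,97],axis=0).round(3).tolist())
    cc=P.mean(0);d=np.linalg.svd(P[:,:2]-cc[:2])[2][0];print(cc.round(3),np.degrees(np.arctan2(d[1],d[0])))
    sl=bar&(hsv[...,2]<80);P=W[sl]
    if len(P):print('sleeve',len(P),P.mean(0).round(3),np.percentile(P,[3,97],axis=0).round(3).tolist(), np.argwhere(sl).mean(0))
    lip=(r<.11)&(z>.096)&(z<.14)&(hsv[...,1]<60)&(hsv[...,2]>120)
    P=W[lip]
    if len(P):print('lip',len(P),P.mean(0).round(3),np.percentile(P,[3,97],axis=0).round(3).tolist());print(cv2.minAreaRect(P[:,:2].astype(np.float32)*1000))
    # swing arm
    a=(z>.2)&(z<.42)&(W[...,1]<0.1)&(W[...,0]>.2)&(W[...,0]<1.1)
    P=W[a];print('arm',len(P),np.nanpercentile(P,[2,50,98],axis=0).round(3).tolist())
    m=np.zeros(z.shape,np.uint8);m[a]=255;cv2.imwrite(f'pics/arm_{n}.png',m)
```

```text
scene top ((554.1705322265625, 167.96099853515625), (95.22117614746094, 111.93164825439453), 81.97665405273438)
bar n 135 [[0.495, 0.154, 0.142], [0.613, 0.177, 0.17]]
[0.557 0.164 0.162] -9.074609305224874
sleeve 43 [0.557 0.163 0.162] [[0.508, 0.154, 0.142], [0.612, 0.173, 0.17]] [190.58139535 357.72093023]
lip 83 [0.56  0.218 0.116] [[0.533, 0.207, 0.107], [0.585, 0.231, 0.12]]
((535.2319946289062, 208.98414611816406), (106.56269836425781, 38.588497161865234), 21.835426330566406)
arm 1855 [[0.482, -0.484, 0.215], [0.547, -0.423, 0.273], [0.603, -0.186, 0.294]]
side top ((550.8676147460938, 164.34375), (93.01611328125, 110.38385009765625), 81.30154418945312)
bar n 147 [[0.491, 0.152, 0.143], [0.61, 0.174, 0.168]]
[0.549 0.163 0.16 ] 171.30141730949347
sleeve 47 [0.549 0.162 0.163] [[0.53, 0.156, 0.154], [0.567, 0.168, 0.168]] [182.46808511 289.29787234]
lip 53 [0.555 0.196 0.11 ] [[0.488, 0.15, 0.097], [0.612, 0.229, 0.136]]
((555.5065307617188, 194.38729858398438), (73.34431457519531, 125.7395248413086), 80.01525115966797)
arm 2232 [[0.481, -0.484, 0.207], [0.537, -0.443, 0.27], [0.592, -0.189, 0.293]]
```

Run:
```python
import cv2,numpy as np
a=cv2.imread('pics/arm_scene.png')[130:350,120:340];b=cv2.imread('pics/arm_side.png')[200:350,290:440]
A=cv2.imread('pics/scene0.png')[180:350,140:290];B=cv2.imread('pics/side0.png')[200:350,290:440]
f=lambda x:cv2.resize(x,(390,290),interpolation=cv2.INTER_NEAREST)
cv2.imwrite('pics/armcmp.png',np.vstack([np.hstack([f(a),f(b)]),np.hstack([f(A),f(B)])]))
```

```text
(no output)
```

View pics/armcmp.png

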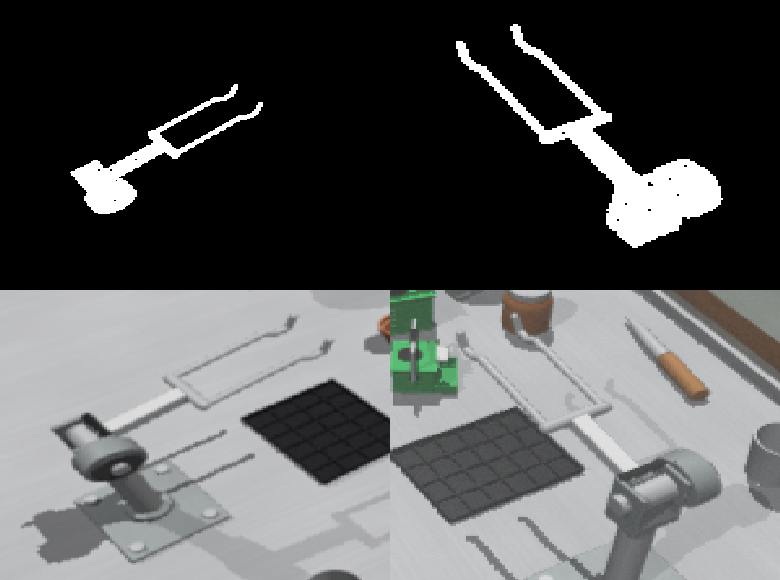

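Run:
```python
from h import *
for n in('scene','side'):
    c=load(n+'0.npz');W=pts(c);z=W[...,2]
    a=(z>.2)&(z<.34)&(W[...,1]<0.0)&(W[...,1]>-.38)&(W[...,0]>.3)&(W[...,0]<.8)
    P=W[a]
    o=np.argsort(P[:,1]);P=P[o]
    for lo in np.arange(-.38,0,.015):
        q=P[(P[:,1]>=lo)&(P[:,1]<lo+.015)]
        if len(q):
            xm=.5*(q[:,0].min()+q[:,0].max());L=q[q[:,0]<xm];R=q[q[:,0]>=xm]
            print(n,round(lo,3),len(L),L.mean(0).round(3),len(R),R.mean(0).round(3))
```

```text
scene -0.38 21 [ 0.529 -0.373  0.273] 38 [ 0.54  -0.372  0.266]
scene -0.365 16 [ 0.528 -0.358  0.276] 41 [ 0.539 -0.358  0.269]
scene -0.35 62 [ 0.511 -0.342  0.276] 70 [ 0.55  -0.341  0.274]
scene -0.335 28 [ 0.502 -0.329  0.275] 38 [ 0.557 -0.33   0.274]
scene -0.32 20 [ 0.495 -0.313  0.276] 23 [ 0.563 -0.313  0.276]
scene -0.305 21 [ 0.493 -0.298  0.279] 21 [ 0.562 -0.298  0.279]
scene -0.29 20 [ 0.492 -0.282  0.281] 21 [ 0.561 -0.283  0.282]
scene -0.275 20 [ 0.491 -0.267  0.284] 21 [ 0.56  -0.267  0.284]
scene -0.26 20 [ 0.49  -0.252  0.287] 21 [ 0.557 -0.252  0.286]
scene -0.245 18 [ 0.488 -0.238  0.288] 21 [ 0.556 -0.238  0.288]
scene -0.23 20 [ 0.487 -0.223  0.289] 20 [ 0.555 -0.223  0.29 ]
scene -0.215 18 [ 0.486 -0.207  0.284] 20 [ 0.554 -0.208  0.286]
scene -0.2 24 [ 0.485 -0.192  0.29 ] 22 [ 0.553 -0.192  0.285]
scene -0.185 11 [ 0.484 -0.182  0.302] 23 [ 0.552 -0.179  0.299]
side -0.38 42 [ 0.524 -0.372  0.268] 23 [ 0.535 -0.373  0.273]
side -0.365 9 [ 0.499 -0.351  0.271] 59 [ 0.526 -0.357  0.272]
side -0.35 92 [ 0.507 -0.344  0.274] 74 [ 0.548 -0.342  0.275]
side -0.335 24 [ 0.492 -0.328  0.275] 24 [ 0.558 -0.328  0.275]
side -0.32 24 [ 0.491 -0.313  0.277] 21 [ 0.558 -0.313  0.277]
side -0.305 23 [ 0.489 -0.297  0.281] 21 [ 0.557 -0.297  0.279]
side -0.29 21 [ 0.488 -0.282  0.283] 21 [ 0.556 -0.282  0.282]
side -0.275 21 [ 0.487 -0.267  0.285] 19 [ 0.555 -0.268  0.284]
side -0.26 20 [ 0.486 -0.253  0.287] 20 [ 0.554 -0.253  0.287]
side -0.245 19 [ 0.485 -0.238  0.289] 19 [ 0.553 -0.237  0.288]
side -0.23 19 [ 0.483 -0.223  0.289] 18 [ 0.551 -0.223  0.29 ]
side -0.215 15 [ 0.481 -0.206  0.283] 15 [ 0.549 -0.208  0.285]
side -0.2 34 [ 0.481 -0.192  0.292] 24 [ 0.548 -0.192  0.287]
side -0.185 6 [ 0.479 -0.183  0.302] 21 [ 0.548 -0.181  0.299]
```

>>> jog_arm:
  targets:
    - [-0.14, -0.086, -0.02, 0, 0, 0]
    - [-0.14, -0.086, -0.02, 0, 0, 0]
    - [-0.14, -0.086, -0.02, 0, 0, 0]
    - [-0.14, -0.086, -0.02, 0, 0, 0]
    - [-0.14, -0.086, -0.02, 0, 0, 0]
    - [-0.14, -0.086, -0.02, 0, 0, 0]
    - [-0.14, -0.086, -0.02, 0, 0, 0]
    - [-0.14, -0.086, -0.02, 0, 0, 0]
    - [-0.14, -0.086, -0.02, 0, 0, 0]
    - [-0.14, -0.086, -0.02, 0, 0, 0]
    - [-0.14, -0.086, 0, 0, 0, 0]
    - [-0.14, -0.086, 0, 0, 0, 0]
    - [-0.14, -0.086, 0, 0, 0, 0]
    - [-0.14, -0.086, 0, 0, 0, -0.03]
  jaw: 0

```text
time_s: 1.9
position: [0.5611, 0.2176, 0.2643]
eef_rot: [[-0.989, 0.149, -0.001], [0.149, 0.989, -0.0], [0.001, -0.0, -1.0]]
ft_force: [1.5, 0.2, 0.2]
opening: 0.0005
```

```bash
cat >> h.py <<'E'
def wpts(c,s):
    z=c['range_z']; K=c['mtx']; v,u=np.mgrid[0:z.shape[0],0:z.shape[1]]
    P=np.stack([(u-K[0,2])/K[0,0]*z,(v-K[1,2])/K[1,1]*z,z],-1)
    T=c['tool_from_camera']; W=(P@T[:3,:3].T+T[:3,3])@np.array(s['eef_rot']).T+s['position']; W[z==0]=np.nan
    return W
def delta(target,yaw_y=None):
    s=read_state();R=np.array(s['eef_rot']);d=np.array(target)-s['position']
    print('t',s['time_s'],'pos',np.round(s['position'],4),'yawY',np.degrees(np.arctan2(R[1,1],R[0,1])).round(2),'F',np.round(s['ft_force'],2),'open',s['opening'])
    print('shares',(R.T@d/.25).round(4))
    if yaw_y is not None: print('tilt x,y shares', 'rz share',-(yaw_y-np.degrees(np.arctan2(R[1,1],R[0,1])))/180, 'toolz',R[:,2].round(4))
E
python3 - <<'E'
from h import *
delta([.561,.2195,.2],81.4)
s=read_state();c=snap('wrist','w1.png');np.save('pics/w1s.npy',s,allow_pickle=True);print(c['tool_from_camera'].round(3).tolist())
snap('scene','s1.png')
E
```

```text
t 1.9 pos [0.5611 0.2176 0.2643] yawY 81.41 F [1.51 0.22 0.19] open 0.0005492009708860585
shares [0.0013 0.0076 0.2571]
tilt x,y shares rz share 3.185801123469408e-05 toolz [-5.e-04 -1.e-04 -1.e+00]
[[-0.0, -0.965, -0.263, 0.071], [1.0, -0.0, 0.001, -0.0], [-0.001, -0.263, 0.965, -0.171], [0.0, 0.0, 0.0, 1.0]]
```

View pics/w1.png

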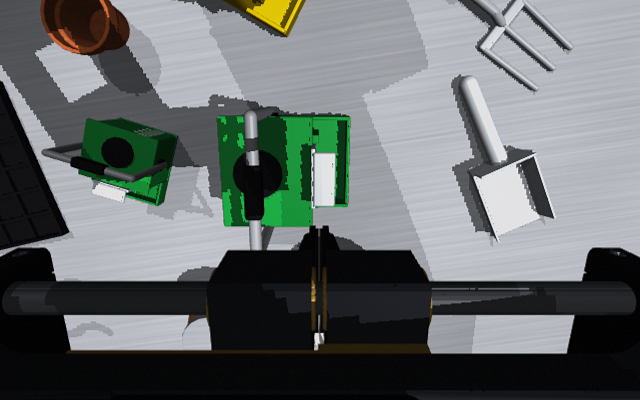

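The wrist view shows the bar along column 254 with its sleeve at (254,190), and the white lip at (325,180). I'll turn those into world points.

Run:
```python
from h import *
c=load('w1.npz');s=np.load('pics/w1s.npy',allow_pickle=True).item();W=wpts(c,s);hsv=cv2.cvtColor(c['image'],cv2.COLOR_RGB2HSV);z=W[...,2]
v,u=np.mgrid[0:400,0:640]
roi=(u>205)&(u<360)&(v>95)&(v<232)
bar=roi&(z>.135)&(z<.19);P=W[bar];d=np.linalg.svd(P[:,:2]-P[:,:2].mean(0))[2][0];print('bar',len(P),P.mean(0).round(4),np.percentile(P,[0,100],axis=0).round(3).tolist(),np.degrees(np.arctan2(d[1],d[0])))
lip=roi&(hsv[...,1]<40)&(hsv[...,2]>190)&(z>.09)&(z<.14)&(u>300);P=W[lip];print('lip',len(P),cv2.minAreaRect(P[:,:2].astype(np.float32)*1000),np.nanpercentile(P[:,2],[5,50,95]))
top=roi&(hsv[...,0]>45)&(hsv[...,0]<85)&(hsv[...,1]>80)&(z>.08)&(z<.1);P=W[top];print('top',cv2.minAreaRect(P[:,:2].astype(np.float32)*1000),np.median(P[:,2]))
sl=bar&(hsv[...,2]<70)&(v>160);P=W[sl];print('sleeve',P.mean(0),np.percentile(P,[2,98],axis=0).round(4).tolist())
```

```text
bar 2023 [0.5383 0.1699 0.1654] [[0.491, 0.157, 0.136], [0.587, 0.181, 0.171]] -8.975267503777387
lip 1063 ((562.2406616210938, 221.3361358642578), (20.166593551635742, 54.029632568359375), 81.13714599609375) [0.1159302  0.11759044 0.11876827]
top ((555.1173095703125, 169.26153564453125), (95.78890228271484, 111.09585571289062), 81.32636260986328) 0.09150027334844141
sleeve [0.55217831 0.16780039 0.16729312] [[0.5323, 0.1593, 0.158], [0.5734, 0.1758, 0.1697]]
```

>>> jog_arm:
  targets:
    - [0, 0.014, 0.12, 0, 0, 0]
    - [0, 0, 0.12, 0, 0, 0]
    - [0, 0, 0.12, 0, 0, 0]
    - [0, 0, 0.12, 0, 0, 0]
    - [0, 0, 0, 0, 0, 0]

```text
time_s: 2.62
position: [0.5582, 0.2221, 0.1413]
eef_rot: [[-0.988, 0.152, -0.007], [0.152, 0.988, -0.002], [0.006, -0.003, -1.0]]
ft_force: [0.0, 0.0, 0.6]
opening: 0.0005
```

>>> jog_arm:
  targets:
    - [0, 0, 0.03, 0, 0, 0]
    - [0, 0, 0.03, 0, 0, 0]
    - [0, 0, 0.02, 0, 0, 0]
    - [0, 0, 0.02, 0, 0, 0]
    - [0, 0, 0.02, 0, 0, 0]
    - [0, 0, 0.02, 0, 0, 0]
    - [0, 0, 0, 0, 0, 0]

```text
time_s: 3.5
position: [0.5608, 0.2221, 0.1092]
eef_rot: [[-0.988, 0.152, -0.001], [0.152, 0.988, -0.0], [0.0, -0.0, -1.0]]
ft_force: [-0.7, 0.2, -0.6]
opening: 0.0004
```

>>> jog_arm:
  targets:
    - [0, 0, 0.012, 0, 0, 0]
    - [0, 0, 0.012, 0, 0, 0]
    - [0, 0, 0.008, 0, 0, 0]
    - [0, 0, 0, 0, 0, 0]
    - [0, 0, 0, 0, 0, 0]

```text
time_s: 4.12
position: [0.5608, 0.2221, 0.1014]
eef_rot: [[-0.988, 0.152, -0.0], [0.152, 0.988, -0.0], [0.0, -0.0, -1.0]]
ft_force: [-0.3, 0.1, 0.2]
opening: 0.0005
```

Run:
```python
from h import *
s=read_state();print(s['position'],s['ft_force'])
c=snap('wrist','w2.png');W=wpts(c,s);c=snap('scene','s2.png')
cv2.imwrite('pics/s2c.png',cv2.resize(cv2.imread('pics/s2.png')[140:270,270:450],(800,578)))
```

```text
[0.56080383 0.2221235  0.10135028] [-0.34258045  0.07796754  0.16646449]
```

View pics/s2c.png

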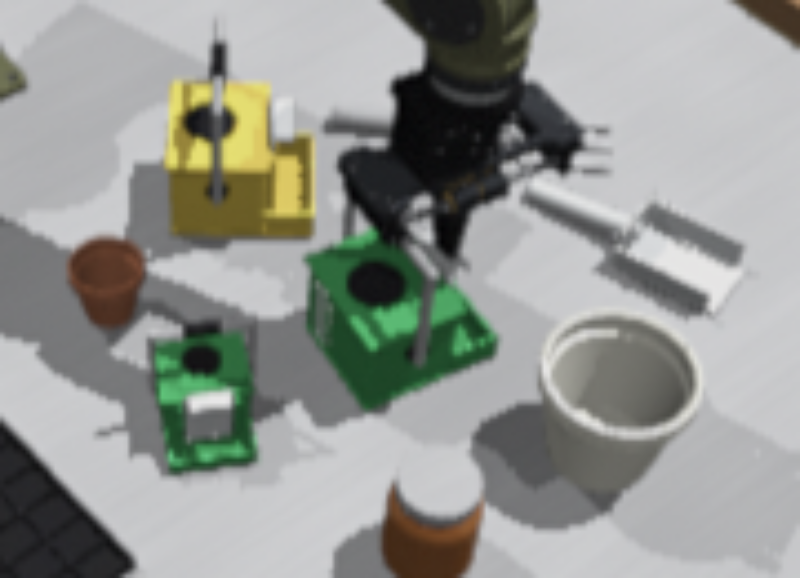

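>>> jog_arm:
  targets:
    - [0, 0, 0.006, 0, 0, 0]
    - [0, 0, 0.004, 0, 0, 0]
    - [0, 0, 0, 0, 0, 0]
    - [0, 0, 0, 0, 0, 0]

```text
time_s: 4.72
position: [0.5612, 0.2222, 0.1002]
eef_rot: [[-0.988, 0.152, 0.0], [0.152, 0.988, 0.0], [-0.0, 0.0, -1.0]]
ft_force: [-2.5, -0.4, 5.8]
opening: 0.0003
```

>>> jog_arm:
  targets:
    - [0, 0, 0.003, 0, 0, 0]
    - [0, 0, 0, 0, 0, 0]
    - [0, 0, 0, 0, 0, 0]

```text
time_s: 5.1
position: [0.5612, 0.2223, 0.1002]
eef_rot: [[-0.988, 0.152, 0.0], [0.152, 0.988, 0.0], [-0.0, 0.0, -1.0]]
ft_force: [-3.2, -0.6, 8.3]
opening: 0.0003
```

>>> jog_arm:
  targets:
    - [0, 0, -0.1, 0, 0, 0]
    - [0, 0, -0.15, 0, 0, 0]
    - [0, 0, -0.2, 0, 0, 0]
    - [0, -0.1, -0.15, 0, 0, 0]
    - [0, -0.12, 0, 0, 0, 0]
    - [0, 0, 0, 0, 0, 0]
  jaw: 0

```text
time_s: 5.85
position: [0.5527, 0.1666, 0.2489]
eef_rot: [[-0.988, 0.154, 0.001], [0.154, 0.988, 0.0], [-0.001, 0.0, -1.0]]
ft_force: [0.0, 0.7, -0.3]
opening: 0.0003
```

Run:
```python
from h import *
s=read_state();c=snap('wrist','w3.png');W=wpts(c,s);hsv=cv2.cvtColor(c['image'],cv2.COLOR_RGB2HSV);z=W[...,2];v,u=np.mgrid[0:400,0:640]
r=np.hypot(W[...,0]-.556,W[...,1]-.18)
lip=(r<.08)&(hsv[...,1]<40)&(hsv[...,2]>150)&(z>.092)&(z<.14);P=W[lip];print('lip',len(P),cv2.minAreaRect(P[:,:2].astype(np.float32)*1000) if len(P) else 0,np.nanpercentile(P[:,2],[5,50,95]))
bar=(r<.075)&(z>.155)&(z<.18)&(v<225);P=W[bar]
d=np.linalg.svd(P[:,:2]-P[:,:2].mean(0))[2][0];print('bar',len(P),P.mean(0),d,np.degrees(np.arctan2(d[1],d[0])))
bp=P[:,:2].mean(0); print('y of bar line at x=.5537:',bp[1]+(.5537-bp[0])*d[1]/d[0])
delta([.5537,.166,.141],81.1)
```

```text
lip 1134 ((562.394287109375, 220.90147399902344), (21.445266723632812, 54.71860122680664), 81.03192901611328) [0.09764503 0.10039415 0.10155962]
bar 1857 [0.53429922 0.16948821 0.16641236] [ 0.98894252 -0.14829935] -8.528384071332221
y of bar line at x=.5537: 0.166578920576009
t 5.9 pos [0.5525 0.1674 0.2482] yawY 81.18 F [-0.25  0.03 -0.03] open 0.00035127625647131725
shares [-0.0056 -0.005   0.4288]
tilt x,y shares rz share 0.0004579375593760599 toolz [-0.e+00  4.e-04 -1.e+00]
```

View pics/w3.png

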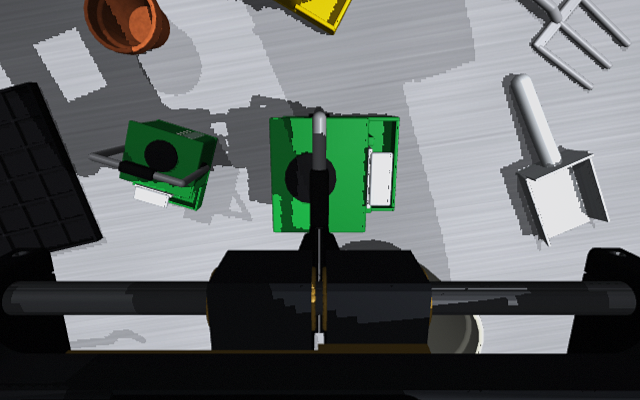

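The lip now reads 0.100 m, so the gate is shut. The bar is centred under the fingers at column 319, so I'll open and descend to the grip.

>>> jog_arm:
  targets:
    - [-0.005, -0.003, 0, 0, 0, 0]
    - [0, 0, 0, 0, 0, 0]
    - [0, 0, 0, 0, 0, 0]
    - [0, 0, 0.1, 0, 0, 0]
    - [0, 0, 0.1, 0, 0, 0]
    - [0, 0, 0.1, 0, 0, 0]
    - [0, 0, 0.08, 0, 0, 0]
    - [0, 0, 0.05, 0, 0, 0]
    - [0, 0, 0, 0, 0, 0]
  jaw: 0.6

```text
time_s: 7.02
position: [0.5532, 0.1668, 0.1399]
eef_rot: [[-0.988, 0.152, -0.002], [0.152, 0.988, -0.0], [0.002, -0.001, -1.0]]
ft_force: [-0.4, -0.2, 0.4]
opening: 0.0574
```

>>> jog_arm:
  targets:
    - [0, 0, 0, 0, 0, 0]
    - [0, 0, 0, 0, 0, 0]
    - [0, 0, 0, 0, 0, 0]
    - [0, 0, 0, 0, 0, 0]
  jaw: 0

```text
time_s: 7.52
position: [0.5539, 0.1669, 0.1413]
eef_rot: [[-0.988, 0.152, 0.001], [0.152, 0.988, 0.0], [-0.001, 0.0, -1.0]]
ft_force: [-0.6, -1.2, 0.4]
opening: 0.0227
```

>>> jog_arm:
  targets:
    - [0, 0, 0, 0, 0, 0]
    - [0, 0, 0, 0, 0, 0]
    - [0, 0, 0, 0, 0, 0]
    - [0, 0, 0, 0, 0, 0]

```text
time_s: 8.02
position: [0.5538, 0.1668, 0.141]
eef_rot: [[-0.988, 0.152, 0.0], [0.152, 0.988, -0.0], [-0.0, -0.0, -1.0]]
ft_force: [-0.2, -0.8, -0.4]
opening: 0.0138
```

>>> jog_arm:
  targets:
    - [0, 0, -0.02, 0, 0, 0]
    - [0, 0, -0.04, 0, 0, 0]
    - [0, 0, -0.07, 0, 0, 0]
    - [0, 0, -0.1, 0, 0, 0]
    - [0, 0, -0.12, 0, 0, 0]
    - [0, 0, -0.12, 0, 0, 0]
    - [0, 0, -0.1, 0, 0, 0]
    - [0, 0, -0.07, 0, 0, -0.03]
    - [0, 0, -0.04, 0, 0, -0.043]
    - [0, 0, 0, 0, 0, 0]
    - [0, 0, 0, 0, 0, 0]
    - [0, 0, 0, 0, 0, 0]

```text
time_s: 9.52
position: [0.5534, 0.1668, 0.31]
eef_rot: [[-0.997, -0.076, -0.001], [-0.076, 0.997, -0.0], [0.001, -0.0, -1.0]]
ft_force: [0.1, 0.3, -6.1]
opening: 0.0139
```

Run:
```python
from h import *
snap('scene','s4.png');snap('side','d4.png')
delta([.512,-.130,.311],94.3)
```

```text
t 9.625 pos [0.5535 0.1668 0.3102] yawY 94.36 F [ 0.1   0.7  -5.77] open 0.01399518281788387
shares [ 0.2557 -1.1712 -0.0028]
tilt x,y shares rz share 0.0003441937591464889 toolz [-1.2e-03 -2.0e-04 -1.0e+00]
```

View pics/s4.png

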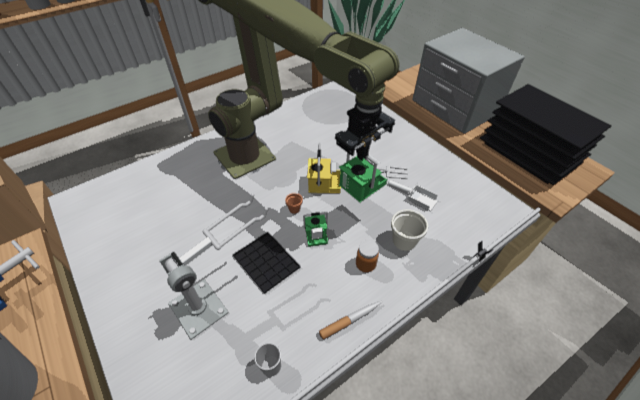

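The dispenser is lifted, weighs about 5.9 N, and has the arm's yaw. Next I'll move it outside the hook tips.

>>> jog_arm:
  targets:
    - [0.01, -0.04, 0, 0, 0, 0]
    - [0.02, -0.08, 0, 0, 0, 0]
    - [0.03, -0.13, 0, 0, 0, 0]
    - [0.03, -0.15, 0, 0, 0, 0]
    - [0.03, -0.15, 0, 0, 0, 0]
    - [0.03, -0.15, 0, 0, 0, 0]
    - [0.03, -0.15, 0, 0, 0, 0]
    - [0.03, -0.13, 0, 0, 0, 0]
    - [0.025, -0.1, 0, 0, 0, 0]
    - [0.015, -0.06, 0, 0, 0, 0]
    - [0.005, -0.03, 0, 0, 0, 0]
    - [0, 0, 0, 0, 0, 0]
    - [0, 0, 0, 0, 0, 0]
    - [0, 0, 0, 0, 0, 0]

```text
time_s: 11.38
position: [0.5128, -0.129, 0.3109]
eef_rot: [[-0.997, -0.078, 0.0], [-0.078, 0.997, 0.0], [-0.0, 0.0, -1.0]]
ft_force: [0.3, 0.1, -5.9]
opening: 0.0135
```

Run:
```python
from h import *
delta([.512,-.130,.311],94.3)
s=read_state();c=snap('wrist','w5.png');np.save('pics/w5s.npy',s,allow_pickle=True)
snap('scene','s5.png');snap('side','d5.png')
a=cv2.imread('pics/s5.png')[150:320,150:330];b=cv2.imread('pics/d5.png')[150:320,270:450]
cv2.imwrite('pics/c5.png',np.hstack([cv2.resize(a,(400,378)),cv2.resize(b,(400,378))]))
```

```text
t 11.375 pos [ 0.5128 -0.129   0.3109] yawY 94.46 F [ 0.3   0.14 -5.87] open 0.013528857605343586
shares [ 0.0034 -0.0039 -0.0004]
tilt x,y shares rz share 0.0009145583021884186 toolz [ 0.e+00  2.e-04 -1.e+00]
```

View pics/w5.png

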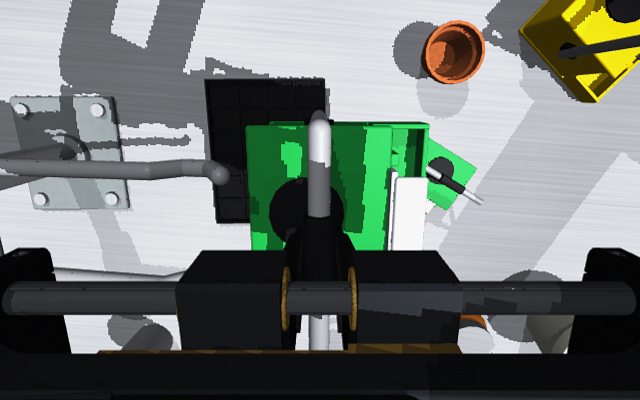

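View pics/c5.png

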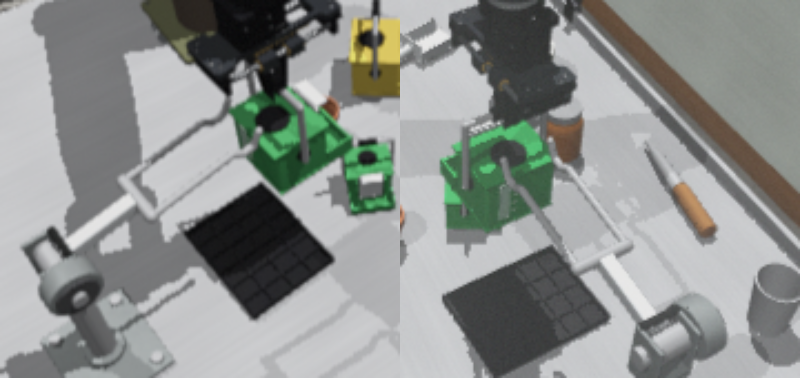

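The wrist view shows the bar along column 318 with its upright at (318,115). The near hook rod's tip is at (222,173), outside the hopper edge. I'll measure the hook relative to the bar in this one view.

Run:
```python
from h import *
c=load('w5.npz');s=np.load('pics/w5s.npy',allow_pickle=True).item();W=wpts(c,s);z=W[...,2];v,u=np.mgrid[0:400,0:640]
R=np.array(s['eef_rot']);p=np.array(s['position']);T=(W-p)@R   # tool coords
g=lambda m:T[m]
m=(u<240)&(v>140)&(v<200)&(z>.24)&(z<.33)
for lo in range(0,240,15):
    q=m&(u>=lo)&(u<lo+15)
    if q.sum(): t=T[q];w=W[q];print(lo,q.sum(),'tool med',np.median(t,0).round(4),'x mid',((t[:,0].min()+t[:,0].max())/2).round(4),'world',np.median(w,0).round(4),'zmax',w[:,2].max().round(3),'tooly max',t[:,1].max().round(4))
b=(u>295)&(u<345)&(v>100)&(v<215)&(z>.31)&(z<.35)
t=T[b];print('bar',b.sum(),np.median(t,0),t[:,0].max(), W[b][:,2].max())
d=np.linalg.svd(t[:,:2]-t[:,:2].mean(0))[2][0];print(np.degrees(np.arctan2(d[1],d[0])))
```

```text
0 259 tool med [ 0.0337 -0.1776  0.0308] x mid 0.0327 world [ 0.493  -0.3086  0.28  ] zmax 0.283 tooly max -0.1706
15 256 tool med [ 0.0336 -0.1678  0.0293] x mid 0.0328 world [ 0.4922 -0.2987  0.2816] zmax 0.284 tooly max -0.1618
30 259 tool med [ 0.0337 -0.1581  0.0278] x mid 0.0326 world [ 0.4915 -0.2893  0.2831] zmax 0.286 tooly max -0.1524
45 265 tool med [ 0.0339 -0.1488  0.0261] x mid 0.0329 world [ 0.4906 -0.2801  0.2847] zmax 0.288 tooly max -0.1424
60 261 tool med [ 0.0338 -0.1393  0.0248] x mid 0.0329 world [ 0.4899 -0.2705  0.2861] zmax 0.29 tooly max -0.1334
75 269 tool med [ 0.034  -0.1302  0.0231] x mid 0.0329 world [ 0.489  -0.2614  0.2877] zmax 0.29 tooly max -0.1248
90 270 tool med [ 0.034  -0.1212  0.0217] x mid 0.033 world [ 0.4882 -0.2523  0.2892] zmax 0.292 tooly max -0.1157
105 270 tool med [ 0.0339 -0.1122  0.0203] x mid 0.0332 world [ 0.4877 -0.2433  0.2905] zmax 0.294 tooly max -0.1065
120 277 tool med [ 0.0339 -0.1033  0.0187] x mid 0.033 world [ 0.4869 -0.2345  0.2922] zmax 0.295 tooly max -0.0981
135 274 tool med [ 0.034  -0.0947  0.0175] x mid 0.0332 wor
[... 164 characters left out ...]
ax -0.0839
165 270 tool med [ 0.034  -0.0813  0.024 ] x mid 0.0332 world [ 0.4852 -0.2126  0.2868] zmax 0.291 tooly max -0.0773
180 263 tool med [ 0.034  -0.0737  0.0261] x mid 0.0331 world [ 0.4846 -0.2051  0.2848] zmax 0.287 tooly max -0.0689
195 275 tool med [ 0.0348 -0.065   0.0242] x mid 0.0332 world [ 0.4829 -0.1963  0.2867] zmax 0.304 tooly max -0.0557
210 319 tool med [ 0.0352 -0.0515  0.0053] x mid 0.0336 world [ 0.4816 -0.183   0.3056] zmax 0.309 tooly max -0.0476
225 63 tool med [ 0.0338 -0.047   0.0063] x mid 0.0332 world [ 0.4827 -0.1784  0.3046] zmax 0.307 tooly max -0.0459
bar 2281 [ 0.04376439 -0.00097088 -0.02361746] 0.06318080144771603 0.33746582497445105
-179.9916662373683
```

>>> jog_arm:
  targets:
    - [0, -0.02, 0, 0, 0, 0]
    - [0, -0.04, 0, 0, 0, 0]
    - [0, -0.06, 0, 0, 0, 0]
    - [0, -0.06, 0, 0, 0, 0]
    - [0, -0.06, 0, 0, 0, 0]
    - [0, -0.035, 0, 0, 0, 0]
    - [0, -0.015, 0, 0, 0, 0]
    - [0, 0, 0, 0, 0, 0]
    - [0, 0, 0, 0, 0, 0]

```text
time_s: 12.65
position: [0.5182, -0.2016, 0.3109]
eef_rot: [[-0.997, -0.077, 0.0], [-0.077, 0.997, 0.0], [-0.0, 0.0, -1.0]]
ft_force: [0.7, -0.1, -6.0]
opening: 0.0141
```

Run:
```python
from h import *
delta([.518,-.2015,.311],94.3)
s=read_state();c=snap('wrist','w6.png')
W=wpts(c,s);z=W[...,2];v,u=np.mgrid[0:400,0:640]
R=np.array(s['eef_rot']);T=(W-np.array(s['position']))@R
m=(v>140)&(v<200)&(z>.24)&(z<.322)&(abs(T[...,0]-.034)<.012)
for lo in np.arange(-.08,.04,.006):
    q=m&(T[...,1]>=lo)&(T[...,1]<lo+.006)
    if q.sum(): print(round(lo+.003,3),q.sum(),W[q][:,2].max().round(4),np.median(W[q][:,2]).round(4))
b=(z>.325)&(z<.35)&(v<215);print('bar',np.median(T[b],0),T[b][:,0].max(),W[b][:,2].max())
snap('scene','s6.png')
```

```text
t 12.65 pos [ 0.5182 -0.2016  0.3109] yawY 94.43 F [ 0.72 -0.08 -5.96] open 0.014083514992779234
shares [ 0.0007  0.0004 -0.0002]
tilt x,y shares rz share 0.0007030776084196728 toolz [ 0.e+00  2.e-04 -1.e+00]
-0.077 175 0.2867 0.2845
-0.071 184 0.2883 0.2854
-0.065 183 0.2888 0.2864
-0.059 183 0.2903 0.2874
-0.053 191 0.2908 0.2885
-0.047 233 0.2917 0.289
-0.041 394 0.2925 0.2745
-0.035 406 0.2935 0.2632
-0.029 406 0.2947 0.2625
-0.023 408 0.2955 0.2764
-0.017 407 0.2956 0.2877
-0.011 423 0.2926 0.2671
-0.005 18 0.2886 0.2866
0.007 256 0.2913 0.2838
0.013 430 0.3023 0.29
0.019 475 0.3083 0.2995
0.025 359 0.309 0.2619
0.031 290 0.2634 0.2614
0.037 365 0.2631 0.2615
bar [ 0.0433842  -0.00057086 -0.02361148] 0.06315961140102391 0.33723421347155147
```

View pics/w6.png

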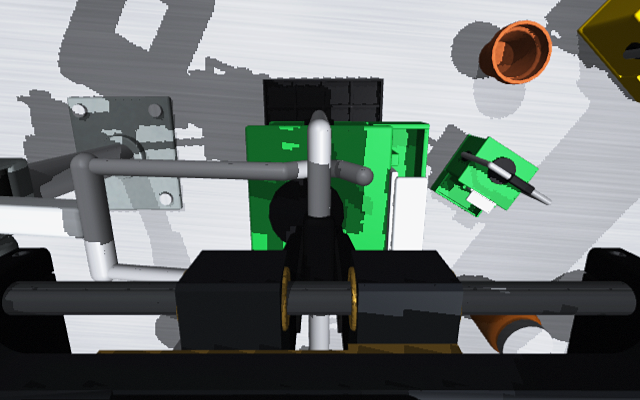

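The bar is above the seat dip, with the tip at (368,176) outward of it and the rod running under the bar. I'll lower it onto the hooks.

>>> jog_arm:
  targets:
    - [0, 0, 0.02, 0, 0, 0]
    - [0, 0, 0.03, 0, 0, 0]
    - [0, 0, 0.03, 0, 0, 0]
    - [0, 0, 0.03, 0, 0, 0]
    - [0, 0, 0.02, 0, 0, 0]
    - [0, 0, 0.02, 0, 0, 0]
    - [0, 0, 0.016, 0, 0, 0]
    - [0, 0, 0.016, 0, 0, 0]
    - [0, 0, 0.016, 0, 0, 0]
    - [0, 0, 0.016, 0, 0, 0]
    - [0, 0, 0, 0, 0, 0]
    - [0, 0, 0, 0, 0, 0]

```text
time_s: 14.25
position: [0.5183, -0.2016, 0.2577]
eef_rot: [[-0.997, -0.077, 0.0], [-0.077, 0.997, 0.001], [-0.0, 0.001, -1.0]]
ft_force: [0.2, 3.4, -3.6]
opening: 0.0136
```

>>> jog_arm:
  targets:
    - [0, 0.006, 0, 0, 0, 0]
    - [0, 0.004, 0, 0, 0, 0]
    - [0, 0, 0, 0, 0, 0]
    - [0, 0, 0, 0, 0, 0]

```text
time_s: 14.75
position: [0.518, -0.1998, 0.2575]
eef_rot: [[-0.997, -0.076, 0.0], [-0.076, 0.997, -0.001], [-0.0, -0.001, -1.0]]
ft_force: [-1.0, -1.0, -3.4]
opening: 0.0139
```

Run:
```python
from h import *
delta([.518,-.2015,.311],94.3)
s=read_state();c=snap('wrist','w7.png');print(s['wrist_torque'])
W=wpts(c,s);z=W[...,2];v,u=np.mgrid[0:400,0:640]
R=np.array(s['eef_rot']);T=(W-np.array(s['position']))@R
m=(v>130)&(v<200)&(z>.2)&(abs(T[...,0]-.034)<.006)
for lo in np.arange(-.08,.04,.006):
    q=m&(T[...,1]>=lo)&(T[...,1]<lo+.006)
    if q.sum(): print(round(lo+.003,3),q.sum(),W[q][:,2].max().round(4),np.median(W[q][:,2]).round(4))
```

```text
t 14.75 pos [ 0.518  -0.1998  0.2575] yawY 94.38 F [-1.05 -0.96 -3.39] open 0.01391051600783489
shares [ 0.0005 -0.007  -0.214 ]
tilt x,y shares rz share 0.00047209170253389564 toolz [ 2.e-04 -6.e-04 -1.e+00]
[-0.22383465 -0.03498372  0.01883885]
-0.077 281 0.2781 0.2752
-0.071 282 0.2778 0.2759
-0.065 289 0.2787 0.2764
-0.059 296 0.2797 0.277
-0.053 299 0.2801 0.2777
-0.047 339 0.2805 0.2783
-0.041 488 0.2818 0.2778
-0.035 488 0.282 0.2783
-0.029 482 0.2828 0.2789
-0.023 478 0.2831 0.2799
-0.017 520 0.2834 0.2785
-0.011 510 0.2801 0.274
-0.005 314 0.2832 0.2802
0.001 340 0.2836 0.2815
0.007 408 0.2789 0.272
0.013 553 0.2879 0.2773
0.019 515 0.2935 0.2855
0.025 347 0.294 0.2091
0.031 183 0.2103 0.2079
0.037 188 0.2096 0.2079
```

View pics/w7.png

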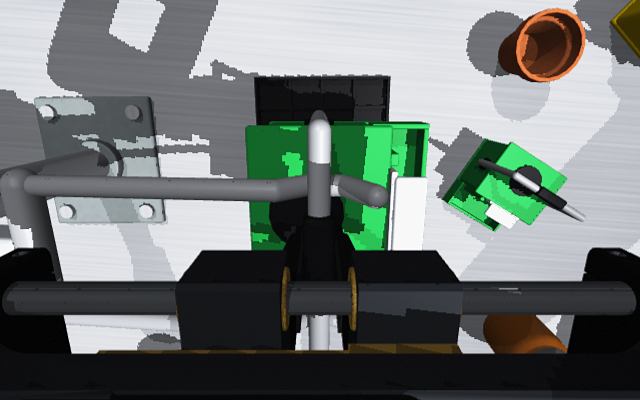

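>>> jog_arm:
  targets:
    - [0, 0, 0.01, 0, 0, 0]
    - [0, 0, 0.012, 0, 0, 0]
    - [0, 0, 0.012, 0, 0, 0]
    - [0, 0.002, 0.012, 0, 0, 0]
    - [0, 0, 0.012, 0, 0, 0]
    - [0, 0, 0.012, 0, 0, 0]
    - [0, 0.002, 0.012, 0, 0, 0]
    - [0, 0, 0.012, 0, 0, 0]
    - [0, 0, 0.012, 0, 0, 0]
    - [0, 0, 0.012, 0, 0, 0]
    - [0, 0, 0.01, 0, 0, 0]
    - [0, 0, 0, 0, 0, 0]
    - [0, 0, 0, 0, 0, 0]
    - [0, 0, 0, 0, 0, 0]

```text
time_s: 16.55
position: [0.518, -0.1986, 0.2256]
eef_rot: [[-0.997, -0.077, 0.0], [-0.077, 0.997, -0.0], [-0.0, -0.0, -1.0]]
ft_force: [-0.6, -3.5, -1.7]
opening: 0.0137
```

>>> jog_arm:
  targets:
    - [0, -0.004, 0, 0, 0, 0]
    - [0, 0, 0, 0, 0, 0]
    - [0, 0, 0, 0, 0, 0]
    - [0, 0, 0, 0, 0, 0]

```text
time_s: 17.05
position: [0.5179, -0.1988, 0.2252]
eef_rot: [[-0.997, -0.077, -0.0], [-0.077, 0.997, 0.001], [0.0, 0.001, -1.0]]
ft_force: [-0.2, 2.4, -2.9]
opening: 0.014
```

>>> jog_arm:
  targets:
    - [0, 0.002, 0.01, 0, 0, 0]
    - [0, 0, 0.01, 0, 0, 0]
    - [0, 0, 0.01, 0, 0, 0]
    - [0, 0, 0.01, 0, 0, 0]
    - [0, 0, 0.008, 0, 0, 0]
    - [0, 0, 0, 0, 0, 0]
    - [0, 0, 0, 0, 0, 0]
    - [0, 0, 0, 0, 0, 0]

```text
time_s: 18.05
position: [0.518, -0.1993, 0.2137]
eef_rot: [[-0.997, -0.077, 0.0], [-0.077, 0.997, -0.001], [-0.0, -0.001, -1.0]]
ft_force: [0.1, -3.3, -1.4]
opening: 0.014
```

>>> jog_arm:
  targets:
    - [0, 0, 0, 0, 0, 0]
    - [0, 0, 0, 0, 0, 0]

```text
time_s: 18.3
position: [0.518, -0.1993, 0.2136]
eef_rot: [[-0.997, -0.077, 0.0], [-0.077, 0.997, -0.001], [-0.0, -0.001, -1.0]]
ft_force: [0.0, -3.4, -0.4]
opening: 0.0139
```

```bash
cat > ck.py <<'E'
from h import *
import sys
s=read_state();c=snap('wrist',sys.argv[1])
print(s['time_s'],np.round(s['position'],4),np.round(s['ft_force'],2),np.round(s['wrist_torque'],3))
W=wpts(c,s);z=W[...,2];v,u=np.mgrid[0:400,0:640]
R=np.array(s['eef_rot']);T=(W-np.array(s['position']))@R
m=(v>130)&(v<200)&(abs(T[...,0]-.034)<.004)&(z>.12)
# rod tilt from inward part
q=m&(T[...,1]>-.13)&(T[...,1]<-.05)
y=T[q][:,1];zz=W[q][:,2]
k=zz>np.median(zz)-.01
for i in range(3):
    f=np.polyfit(y[k],zz[k],1); k=abs(np.polyval(f,y)-zz)<.006
print('tilt',f[0], 'swing~',.16-np.arctan(f[0]), 'from z: swing', .16-np.arcsin((s['position'][2]+.019-.249)/.26))
for lo in np.arange(-.03,.04,.006):
    q=m&(T[...,1]>=lo)&(T[...,1]<lo+.006)
    if q.sum(): print(round(lo+.003,3),q.sum(),W[q][:,2].max().round(4),np.median(W[q][:,2]).round(4))
E
python3 ck.py w8.png
```

```text
18.3 [ 0.518  -0.1993  0.2136] [ 0.01 -3.45 -0.39] [-0.475 -0.019 -0.029]
tilt -0.05673829233637757 swing~ 0.21667752505790427 from z: swing 0.22314142608228152
-0.027 400 0.2435 0.2405
-0.021 416 0.2434 0.24
-0.015 452 0.2421 0.2368
-0.009 371 0.2374 0.2312
-0.003 255 0.2395 0.2375
0.003 239 0.2392 0.2365
0.009 406 0.2345 0.2275
0.015 445 0.2414 0.2339
0.021 450 0.2461 0.2405
0.027 303 0.2456 0.2415
0.033 122 0.1663 0.1641
0.039 121 0.1655 0.1642
```

View pics/w8.png

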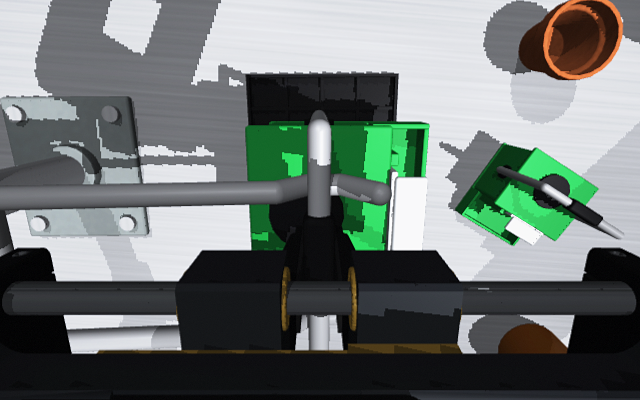

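>>> jog_arm:
  targets:
    - [0, -0.002, 0.008, 0, 0, 0]
    - [0, 0, 0.008, 0, 0, 0]
    - [0, 0, 0.006, 0, 0, 0]
    - [0, 0, 0, 0, 0, 0]
    - [0, 0, 0, 0, 0, 0]

```text
time_s: 18.98
position: [0.518, -0.1995, 0.208]
eef_rot: [[-0.997, -0.077, 0.0], [-0.077, 0.997, -0.0], [-0.0, -0.0, -1.0]]
ft_force: [0.9, -3.0, -0.2]
opening: 0.0139
```

```bash
cat > av.py <<'E'
from h import *
F=[]
for i in range(12):
    camera('side');F.append(read_state()['ft_force'])
F=np.array(F);s=read_state();print(s['time_s'],np.round(s['position'],4),F.mean(0).round(2),F.std(0).round(2),'swing z',.16-np.arcsin((s['position'][2]+.019-.249)/.26))
E
python3 av.py
```

```text
19.575 [ 0.518  -0.1995  0.2079] [ 0.18 -2.95 -0.42] [0.46 0.5  0.28] swing z 0.24499749819816896
```

>>> jog_arm:
  targets:
    - [0, -0.003, 0.006, 0, 0, 0]
    - [0, 0, 0.006, 0, 0, 0]
    - [0, 0, 0, 0, 0, 0]
    - [0, 0, 0, 0, 0, 0]

```text
time_s: 20.08
position: [0.518, -0.1999, 0.2049]
eef_rot: [[-0.997, -0.077, -0.0], [-0.077, 0.997, 0.001], [0.0, 0.001, -1.0]]
ft_force: [0.4, -0.3, -1.0]
opening: 0.0139
```

```bash
python3 av.py
```

```text
20.675 [ 0.518  -0.2     0.2049] [ 0.55  0.46 -0.59] [0.58 0.75 0.38] swing z 0.2567061572226228
```

>>> jog_arm:
  targets:
    - [0, 0, 0.006, 0, 0, 0]
    - [0, 0, 0.006, 0, 0, 0]
    - [0, 0, 0.006, 0, 0, 0]
    - [0, 0, 0, 0, 0, 0]
    - [0, 0, 0, 0, 0, 0]

```text
time_s: 21.3
position: [0.5181, -0.2004, 0.2006]
eef_rot: [[-0.997, -0.077, 0.0], [-0.077, 0.997, -0.0], [-0.0, -0.0, -1.0]]
ft_force: [0.6, -1.5, 0.2]
opening: 0.0137
```

```bash
python3 av.py
```

```text
21.9 [ 0.5181 -0.2004  0.2005] [ 0.63 -1.91  0.21] [0.53 0.56 0.48] swing z 0.2735581321583624
```

>>> jog_arm:
  targets:
    - [0, -0.0015, 0, 0, 0, 0]
    - [0, 0, 0, 0, 0, 0]
    - [0, 0, 0, 0, 0, 0]
    - [0, 0, 0, 0, 0, 0]
    - [0, 0, 0, 0, 0, 0]

```text
time_s: 22.52
position: [0.5181, -0.2005, 0.2004]
eef_rot: [[-0.997, -0.077, -0.0], [-0.077, 0.997, 0.0], [0.0, 0.0, -1.0]]
ft_force: [1.2, -1.8, 0.3]
opening: 0.0137
```

```bash
python3 av.py; python3 av.py; python3 ck.py w9.png; python3 -c "
from h import *
snap('side','d9.png');snap('scene','s9.png')
a=cv2.imread('pics/s9.png')[150:320,150:330];b=cv2.imread('pics/d9.png')[150:320,270:450]
cv2.imwrite('pics/c9.png',np.hstack([cv2.resize(a,(400,378)),cv2.resize(b,(400,378))]))"
```

```text
23.125 [ 0.5181 -0.2005  0.2004] [ 1.02 -0.58  0.01] [0.55 0.57 0.64] swing z 0.2742287477697659
23.725 [ 0.5181 -0.2005  0.2003] [ 0.98 -0.04  0.05] [0.59 0.33 0.44] swing z 0.2742881062501445
23.725 [ 0.5181 -0.2005  0.2003] [ 0.92  0.24 -0.51] [ 0.034 -0.202 -0.017]
tilt -0.10042473097440592 swing~ 0.2600891605001656 from z: swing 0.2742881062501445
-0.027 385 0.232 0.2285
-0.021 411 0.2312 0.2277
-0.015 448 0.2303 0.2245
-0.009 379 0.2247 0.2185
-0.003 253 0.2263 0.2241
0.003 237 0.2261 0.2233
0.009 393 0.2204 0.2139
0.015 439 0.2262 0.2197
0.021 459 0.2315 0.2257
0.027 329 0.2314 0.2275
0.033 125 0.1528 0.151
0.039 122 0.1525 0.1509
```

View pics/c9.png

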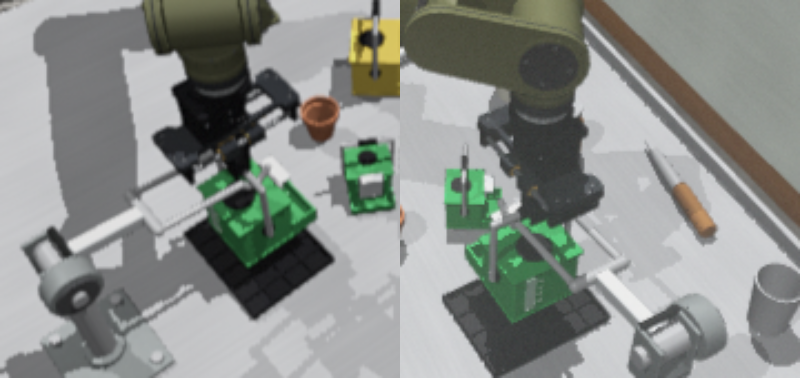

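Vertical force averages about 0 at a sink of roughly 0.27 rad, and both views show the bar resting in both hooks. I'll release with the arm held still.

>>> jog_arm:
  targets:
    - [0, 0, 0, 0, 0, 0]
    - [0, 0, 0, 0, 0, 0]
    - [0, 0, 0, 0, 0, 0]
    - [0, 0, 0, 0, 0, 0]
    - [0, 0, 0, 0, 0, 0]
    - [0, 0, 0, 0, 0, 0]
    - [0, 0, 0, 0, 0, 0]
    - [0, 0, 0, 0, 0, 0]
  jaw: 0.45

```text
time_s: 24.88
position: [0.5181, -0.2006, 0.2004]
eef_rot: [[-0.997, -0.077, 0.0], [-0.077, 0.997, -0.0], [-0.0, -0.0, -1.0]]
ft_force: [-0.0, 0.4, -0.6]
opening: 0.0428
```

```bash
python3 ck.py w10.png
```

```text
24.875 [ 0.5181 -0.2006  0.2004] [-0.03  0.42 -0.6 ] [ 0.026 -0.005  0.002]
tilt -0.10005142297714975 swing~ 0.2597195660706596 from z: swing 0.27394509055167254
-0.027 393 0.2324 0.2286
-0.021 409 0.2309 0.2279
-0.015 446 0.2306 0.2248
-0.009 398 0.2254 0.2185
-0.003 256 0.2266 0.2242
0.003 244 0.2262 0.2237
0.009 396 0.2203 0.214
0.015 446 0.2261 0.2198
0.021 456 0.2312 0.2259
0.027 325 0.2319 0.2277
0.033 119 0.1521 0.1502
0.039 122 0.1519 0.15
```

View pics/w10.png

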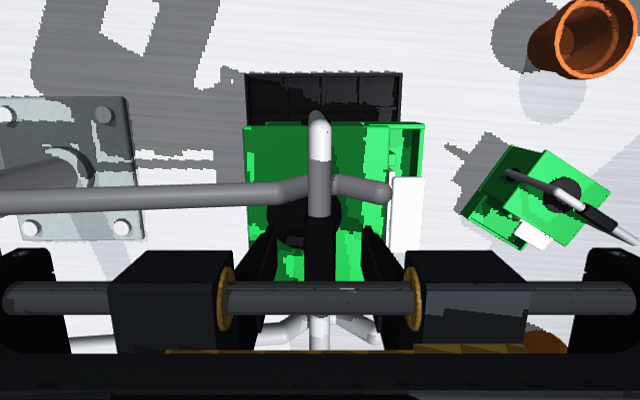

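It's released: the fingers are open 43 mm, clear of the sleeve at (318,235), and nothing moved. I'll retreat straight up.

>>> jog_arm:
  targets:
    - [0, 0, -0.02, 0, 0, 0]
    - [0, 0, -0.05, 0, 0, 0]
    - [0, 0, -0.08, 0, 0, 0]
    - [0, 0, -0.1, 0, 0, 0]
    - [0, 0, -0.12, 0, 0, 0]
    - [0, 0, -0.12, 0, 0, 0]
    - [0, 0, -0.06, 0, 0, 0]
    - [0, 0, 0, 0, 0, 0]
    - [0, 0, 0, 0, 0, 0]
    - [0, 0, 0, 0, 0, 0]
    - [0, 0, 0, 0, 0, 0]
    - [0, 0, 0, 0, 0, 0]
    - [0, 0, 0, 0, 0, 0]
    - [0, 0, 0, 0, 0, 0]

```text
time_s: 26.68
position: [0.5181, -0.2006, 0.3379]
eef_rot: [[-0.997, -0.077, -0.0], [-0.077, 0.997, 0.0], [0.0, 0.0, -1.0]]
ft_force: [0.1, -0.7, 1.1]
opening: 0.0426
```

```bash
cat > fin.py <<'E'
from h import *
s=read_state()
for k in range(3):
    c=snap('wrist',f'w11_{k}.png')
    W=wpts(c,s);z=W[...,2];v,u=np.mgrid[0:400,0:640];R=np.array(s['eef_rot']);T=(W-np.array(s['position']))@R
    hsv=cv2.cvtColor(c['image'],cv2.COLOR_RGB2HSV)
    b=(abs(T[...,0])<.055)&(abs(T[...,1])<.02)&(z>.2)&(z<.25)&(v<235);P=T[b]
    lip=(hsv[...,1]<40)&(hsv[...,2]>150)&(z>.14)&(z<.18)&(T[...,1]>.04)&(T[...,1]<.075)&(abs(T[...,0])<.05)
    top=(hsv[...,0]>45)&(hsv[...,0]<85)&(hsv[...,1]>80)&(z>.13)&(z<.18)&(abs(T[...,1])<.045)
    q=W[top];tt=T[top];A=np.c_[tt[:,:2],np.ones(len(tt))];f=np.linalg.lstsq(A,q[:,2],rcond=None)[0]
    print(s['time_s'],np.round(s['position'],3),'bar',np.median(P,0).round(4),np.median(W[b][:,2]),'lip z',np.median(W[lip][:,2]),lip.sum(),'top plane',f.round(4))
    for i in range(6):camera('scene')
    s=read_state()
snap('side','d11.png');snap('scene','s11.png')
a=cv2.imread('pics/s11.png')[150:320,150:330];b=cv2.imread('pics/d11.png')[150:320,270:450]
cv2.imwrite('pics/c11.png',np.hstack([cv2.resize(a,(400,378)),cv2.resize(b,(400,378))]))
E
python3 fin.py
```

```text
26.675 [ 0.518 -0.201  0.338] bar [ 0.0096 -0.0004  0.113 ] 0.2249181766989596 lip z 0.15850783562324933 1060 top plane [-0.003  -0.0263  0.151 ]
27.025 [ 0.518 -0.201  0.338] bar [ 0.0097 -0.0004  0.113 ] 0.22493915684357205 lip z 0.1584932012932268 1061 top plane [-0.0025 -0.026   0.151 ]
27.375 [ 0.518 -0.201  0.338] bar [ 0.0096 -0.0004  0.113 ] 0.2249680562892605 lip z 0.1584921165660042 1061 top plane [-0.0029 -0.0262  0.151 ]
```

View pics/c11.png

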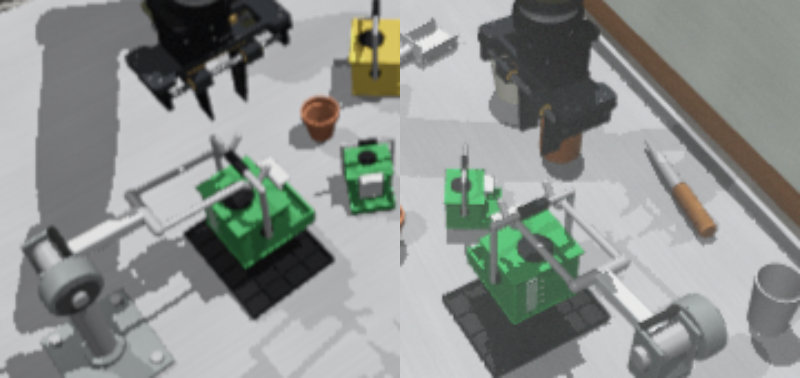

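View pics/w11_2.png

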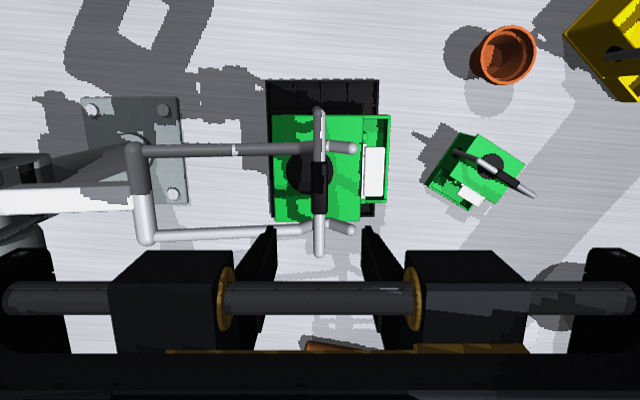

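The wrist view shows the bar across both hooks, with hook tips at (352,148) and (350,230). Three readings over 0.7 s are unchanged. The lip is 9 mm above the hopper top, so the gate is shut, and the tilt is 0.026 rad. I'll hand it in.

```bash
python3 -c "
from plant import *
print(close_job())"
```

```text
the job is handed in; nothing more can be done
None
```

The gate is shut, and the large green dispenser hangs by its bail bar in both hooks, released and at rest. I handed the job in at about 27.5 s; no verdict was reported.

**How it went:**
- **Gate:** I pushed the lip down to a hard stop, about 8 N with the lip at 0.100 m, while the dispenser stood on the counter.
- **Lift and hang:** I gripped the sleeve and lifted; the dispenser weighs about 5.9 N. I brought the bar in over the hook tips and eased the arm down to about 0.27 rad, where the vertical force averaged zero. Only then did I open the jaws and retreat straight up.

**Last checks, after release:**
- **Stillness:** three readings over 0.7 s were unchanged.
- **Fit:** the bar is centred in both hooks, the dispenser is tilted about 0.03 rad, and the lip is 9 mm above the hopper top, which is the shut position.
- **Gripper:** it is clear, about 11 cm above the bar.
- **Bystanders:** I kept clear of them, but did not measure their positions again at the end.

**Disagreements:** the sink read 0.260 rad from the rod slope and 0.274 rad from the bar height, both well inside the limits. While lowering, sideways forces of up to 3.5 N came from friction in the seat. I relieved them with small shifts before letting go.

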